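Empty the punch tub into the sorting tray

TASK

Take the lid off the steel tub and lay it on the bench, then pick up the tub and tip it over the wooden tray until all three punches have slid out into the tray. Stand the empty tub upright on its cork mat again and put the lid back on it, leaving the other things on the bench where they are.

Things in the scene. Friction and masses are not known exactly. Their poses are not given: they have to be found in the camera images.
- tub: Open steel tub, 68 wide (y), 68 high, walls 2.5 mm, smooth, 0.28 kg empty. Origin: centre of the underside of its floor (x -42.5 to +42.5). Back (-x) and flat parallel side walls (y +-34) upright; front wall slopes out from x=+42.5 at the floor to +92.5 at the rim: pour over this +x lip. Pieces slide out well once tipped 75 to 90 degrees. z points up out of the mouth.
- tub_grip (a point): Point between the tub's side walls near its centre of mass, at (10, 0, 45) mm in the tub's frame; the walls lie at y = -34 and +34 mm from it. Axes as the tub's.
- tub_mouth (a point): Centre of the tub's mouth at rim height, at (25, 0, 68) mm in the tub's frame. Axes as the tub's. The lid's origin lies here when the lid is on.
- lid: Steel lid plate 146 (x) x 76 x 3 mm, 0.16 kg; origin: centre of the plate's underside, z up. Wooden bar handle 76 long (x), 12 wide (y), 20 to 34 mm above the origin, on two posts. Two cross strips 52 long, 6 deep below the plate at x = -48 and +48 sit in the mouth with about 5 mm play; on the bench it rests on them, origin 6 mm up. Fits either way round.
- lid_handle (a point): Centre of the lid's bar handle, 27 mm above the lid's origin. Axes as the lid's (the bar runs along x).
- punch_1: Steel doming punch 73 long (y), 15 thick, 50 g, round-headed, origin on its underside at mid length; starts lying along the tub's x axis on its floor, under the lid.
- punch_2: The same, beside punch_1 in the tub.
- punch_3: The same, beside punch_2 in the tub.
- tray: Open wooden sorting tray 200 (x) x 220 (y) x 32 mm high outside, wall 6 mm, fixed to the bench. Origin: centre of its underside, z up.
- mat: Cork mat 210 (x) x 120 (y) x 8 mm, fixed; origin: centre of its underside. The tub starts standing on it, the two x axes about parallel, tub origin about 25 mm to the -x side of the mat's centre. Mat and tray stand side by side (either may be on the left), at least 100 mm of bench between them; that strip is free nearer the robot (x up to about 0.58 m).
- wax_tube: Bystander: wax tube 26 mm across, 60 high, standing loose on the bench towards the back.
- sanding_stick_2: Bystander: loose sanding stick 18 x 210 x 5 mm near the front edge.
- matchbox: Bystander: loose small box 38 x 56 x 15 mm near the front edge.

How it is judged:
By the outcome, as a careful person would: the job done as asked, in the order asked, and still so for the second after the job is handed in, with the robot touching nothing.
It also fails if it takes over 72 s, if anything falls off the work surface, if the arm or the gripper's body presses on something with over 40 N, if the wrist force passes 120 N, or if a joint passes its speed limit or range.

ROBOT

A 6-joint arm with a two-finger parallel gripper is mounted at the origin on a cart in front of the work surface, level with it; the furniture and walls round the work are solid. World frame = base frame: x ahead of the robot, y to its left, z up, the work surface at z = 0. Lengths are in m, angles in rad, forces in N, time in s.
With the tool pointing down it reaches from about 0.35 to 0.975 m from the base axis. Payload 4.9 kg.
Tool frame: the origin (TCP) lies on the centre line of the jaws, within the pads' length; the fingertips stand 22 mm ahead of it and the grasp point (between the pads) lies 3 mm ahead of it (manip.tcp_to_tips is the distance from the TCP to the fingertips, in m); z points along the fingers, x is the direction in which the jaws open and shut, and the axes are right-handed (so a half turn about z gives the same grasp; the last joint's range is limited). The gripper opens to 85 mm and grips with 20 to 120 N. Pads are 22 mm wide; open, the fingers measure 114 mm over their backs; the gripper's body (76 mm by 85 mm) begins 54 mm behind the grasp point. The pads swing forward as they close: fully open they stand 13 mm farther back than shut.
Start: joints at [-1.318, 0.053, 1.613, -0, 1.476, -0.119], TCP at [0.227, -0.582, 0.253] pointing down, gripper open.
Joint ranges: [-3.01, 3.01], [-1.01, 2.22], [0.06, 2.58], [-1.02, 4.17], [0.09, 2.62], [-3.14, 3.14]. Speed limits (rad/s): [2.57, 2.57, 3.14, 3.14, 3.14, 3.14].

INTERFACE

Orientations are given as a unit quaternion [w, x, y, z].
In Python, from plant import manip gives the robot as it stands.
- The arm moves only by the shell command python3 -m pendant 'ROWS'. ROWS is a JSON object of lists of equal length, an entry for each row: "linear": the shift along the tool's x, y, z in cm, a list of three; "rotation": the turn, a rotation vector about the tool's x, y, z in degrees, a list of three; "grip": the closure, from 0 (fully open) to 1 (shut). A call has exactly 10 rows; each row is the pose to reach, as a shift and turn from the pose commanded when the call began, along the tool's axes at that moment; what a row does not reach only later rows make up. A row lasts 1/12 s, in which the tool goes at most 41.7 mm and 7.16 degrees, less where a joint would pass 70% of its speed; a pose out of reach is approached as far as the arm can. A call with a gripper value outside its range is refused whole. The fingers move at their own pace and stop on an object; the grip force is fixed at half the most. Time passes only in rows, so rows that repeat a pose let the fingers close, or fill a call up. It gives the time, the measured TCP pose, the force and the opening at its end, in the units of the state.
- manip.state(): the state, without advancing time (a new reading comes with each control period).
- manip.grab_frame(name): name is "scene" or "top" or "wrist"; returns the picture (400x640x3 uint8, red, green, blue); there is no depth.
- manip.calibration(name): a dict with "fx", "fy", "cx", "cy" (pixels), "cam_to_world" (4x4, takes a point from camera to world coordinates). Camera axes: x right, y up, looking along -z (the intrinsics and any distortion apply to the point x, -y, -z); pixel columns grow to the right and rows downward; lengths in m; the calibration is good to about 2 mm. The wrist camera is an equidistant fisheye: a pixel r from the principal point sees the ray r / f radians off the axis. A picture is of the moment at which its call begins: read the wrist's pose just before it. calibration takes no time and is no camera call; for the wrist camera it gives the pose at the moment of the call.
- manip.job_done(): hands the job in, once; it reports no verdict.
The state is a dict: "time": time; "joint_pos": joint angles; "joint_vel": joint speeds; "joint_efforts": joint torques, N m; "tool_pos": TCP position; "tool_rot": TCP orientation; "contact_force": force on the tool from outside, world axes, zero at the start; "ft_torque": the same for the moment, N m; "gripper_width": opening from 0.0 (shut) to 1.0 (fully open).
Only numpy, scipy, OpenCV 4.12 (cv2) and the standard library are available. Lean on these libraries where they do the work, as an engineer would, in place of code of your own. Each camera call takes 0.05 s, during which the arm holds its last target. There are 200 camera calls.

## Working session

There is one attempt and no reset: what is moved stays moved. The work goes in short steps, Python scripts to look and compute and a shell command to move; the robot and the scene stay as the last step left them, time stands still between calls to the robot, and variables do not carry over. Pictures are saved under pics/ and viewed, about 8 in all and at most 12, crops included, and the job is handed in when it is done.

```bash
ls; mkdir -p pics; python3 - <<'E'
from plant import manip
import cv2,numpy as np
for n in("scene","top"):
    f=manip.grab_frame(n); cv2.imwrite(f"pics/{n}0.png",f[...,::-1])
    c=manip.calibration(n); print(n,{k:(np.round(v,4).tolist()) for k,v in c.items()})
print(manip.state())
E
```

```text
pics
scene {'fx': 485.2681, 'fy': 485.2681, 'cx': 310.036, 'cy': 204.1778, 'cam_to_world': [[-0.5957, 0.4768, -0.6464, -0.3222], [-0.8032, -0.3584, 0.4758, 0.5027], [-0.0048, 0.8026, 0.5965, 0.8753], [0.0, 0.0, 0.0, 1.0]]}
top {'fx': 427.5317, 'fy': 427.5317, 'cx': 321.6048, 'cy': 193.3943, 'cam_to_world': [[0.019, 0.9969, -0.0762, 0.4397], [-0.9998, 0.0191, 0.001, -0.0894], [0.0025, 0.0762, 0.9971, 1.3415], [0.0, 0.0, 0.0, 1.0]]}
{'time': 0.1, 'joint_pos': array([-1.31801765e+00,  5.33010437e-02,  1.61414622e+00,  1.90994130e-05,
        1.47599666e+00, -1.19018554e-01]), 'joint_vel': array([-0.00010594, -0.00180682, -0.00410901,  0.00019863,  0.0017739 ,
        0.00080076]), 'joint_efforts': array([ 1.01987484e-03, -3.94905424e+01, -3.71362317e+01, -9.87721137e-05,
        3.90676447e-03, -2.05014459e-06]), 'tool_pos': array([ 0.22692049, -0.58179556,  0.25218585]), 'tool_rot': array([-6.16472585e-04,  8.25617220e-01, -5.64229872e-01, -6.90542805e-04]), 'contact_force': array([0.25544286, 0.31793733, 1.19367941]), 'ft_torque': array([0.0189714 , 0.01375001, 0.01166729]), 'gripper_width': 0.998285242157271}
```

View pics/top0.png

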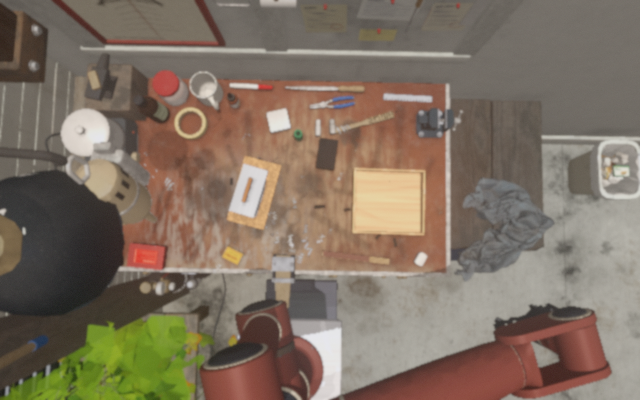

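View pics/scene0.png

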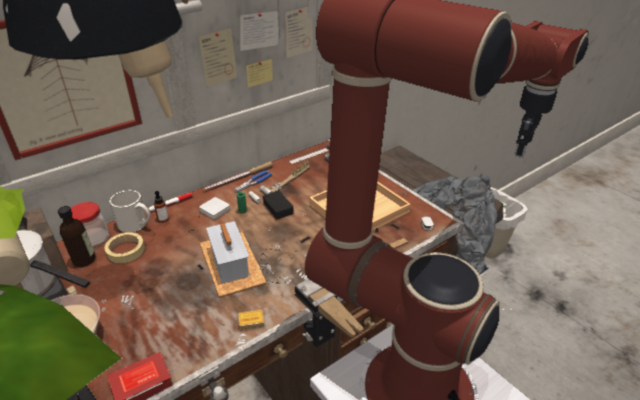

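The top picture shows the mat at about (254,192), the lid at (248,190) and the tray at (388,202). The wax tube is the green thing at (298,135), the matchbox is at (232,255), and the stick is at (360,258). Next I measure the lid and tray and find which end of the tub slopes.

```bash
cat > h.py <<'E'
import numpy as np,cv2
from plant import manip
from scipy.spatial.transform import Rotation as R
def ray(n,uv,c=None):
    c=c or manip.calibration(n); M=np.array(c["cam_to_world"])
    x=(uv[0]-c["cx"])/c["fx"]; y=(uv[1]-c["cy"])/c["fy"]
    if n=="wrist":
        r=np.hypot(x,y); s=np.sin(r)/r if r>1e-9 else 1; d=np.array([x*s,-y*s,-np.cos(r)])
    else: d=np.array([x,-y,-1.])
    return M[:3,3],M[:3,:3]@d
def plane(n,uv,z,c=None):
    o,d=ray(n,uv,c); return o+d*(z-o[2])/d[2]
def rotm(s): 
    q=s["tool_rot"]; return R.from_quat([q[1],q[2],q[3],q[0]])
def goto(p,Rt):
    """shift(cm) and rotvec(deg) in tool axes from the present measured pose"""
    s=manip.state(); r=rotm(s)
    print("lin cm",np.round(r.inv().apply(np.array(p)-s["tool_pos"])*100,2),"rot",np.round((r.inv()*Rt).as_rotvec(degrees=True),2))
def down(yaw):  # tool pointing down, tool x at yaw deg in world
    a=np.radians(yaw); x=np.array([np.cos(a),np.sin(a),0]); z=np.array([0,0,-1.])
    return R.from_matrix(np.c_[x,np.cross(z,x),z])
E
python3 - <<'E'
from h import *
im=cv2.imread("pics/top0.png"); hsv=cv2.cvtColor(im,cv2.COLOR_BGR2HSV)
def rect(mask,win,z,lab):
    m=np.zeros_like(mask); x0,y0,x1,y1=win; m[y0:y1,x0:x1]=mask[y0:y1,x0:x1]
    cs,_=cv2.findContours(m,cv2.RETR_EXTERNAL,cv2.CHAIN_APPROX_NONE); c=max(cs,key=cv2.contourArea)
    P=np.array([plane("top",p[0],z)[:2] for p in c])
    (ct,sz,an)=cv2.minAreaRect((P*1000).astype(np.float32)); print(lab,np.round(ct,1),np.round(sz,1),round(an,1),cv2.contourArea(c))
lid=((hsv[...,1]<60)&(hsv[...,2]>140)).astype(np.uint8)*255
rect(lid,(225,150,285,230),.079,"lid")
mat=((hsv[...,1]>100)&(hsv[...,2]>150)).astype(np.uint8)*255|lid
rect(mat,(222,150,285,232),.008,"mat")
tr=((hsv[...,0]<30)&(hsv[...,2]>165)).astype(np.uint8)*255
rect(tr,(340,155,435,245),.032,"tray")
sc=cv2.imread("pics/scene0.png")
a=cv2.resize(sc[210:310,180:290],None,fx=5,fy=5,interpolation=cv2.INTER_CUBIC)
cv2.imwrite("pics/crop1.png",a)
E
```

```text
lid [541.4 128.2] [ 90.8 148.8] 75.1 1357.0
mat [542.5 124.7] [128.4 214.1] 75.9 2455.0
tray [ 533.5 -300.9] [259.  233.4] 0.8 4919.0
```

View pics/crop1.png

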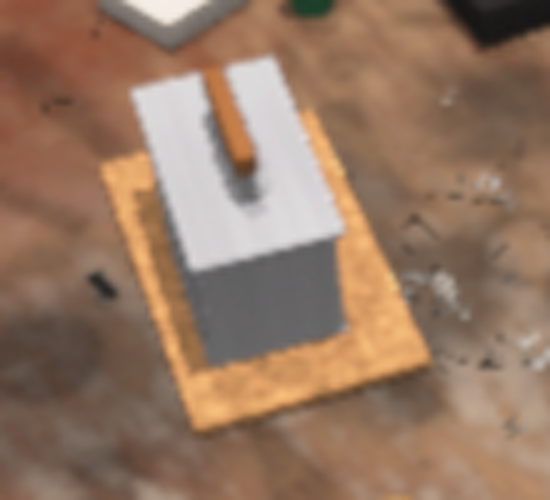

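The near wall (crop around (205–345, 330–362)) is upright and about 45 mm from the near edge of the mat. That makes it the tub's back, so the pouring lip points away from the robot, at a yaw of about -15°. The lid handle runs along the same line. I go above it now.

```bash
python3 - <<'E'
from h import *
s=manip.state(); print("tool x yaw",np.degrees(np.arctan2(*rotm(s).as_matrix()[1::-1,0])))
for y in(75,-105): goto([.52,.128,.26],down(y))
for uv in[(354,168),(424,170),(426,235),(352,234),(283,258),(327,153),(298,135),(421,259),(360,258),(232,255)]: print(uv,np.round(plane("top",uv,.03),3))
E
```

```text
tool x yaw -68.69767964719387
lin cm [-55.48 -53.09  -0.67] rot [-1.400e-01  3.000e-02 -1.437e+02]
lin cm [-55.48 -53.09  -0.67] rot [2.00e-02 1.10e-01 3.63e+01]
(354, 168) [ 0.621 -0.189  0.03 ]
(424, 170) [ 0.619 -0.406  0.03 ]
(426, 235) [ 0.419 -0.412  0.03 ]
(352, 234) [ 0.417 -0.186  0.03 ]
(283, 258) [0.341 0.023 0.03 ]
(327, 153) [ 0.666 -0.105  0.03 ]
(298, 135) [ 0.721 -0.014  0.03 ]
(421, 259) [ 0.346 -0.397  0.03 ]
(360, 258) [ 0.345 -0.211  0.03 ]
(232, 255) [0.347 0.178 0.03 ]
```

```bash
python3 -m pendant '{"linear":[[-4,-3.8,0],[-8,-7.6,0],[-11,-10.5,0],[-14,-13.4,0],[-17,-16.3,0],[-20,-19.2,0],[-23,-22,0],[-26,-24.9,0],[-28,-26.8,0],[-30,-28.7,0]],"rotation":[[0,0,6],[0,0,12],[0,0,18],[0,0,24],[0,0,30],[0,0,36],[0,0,36.3],[0,0,36.3],[0,0,36.3],[0,0,36.3]],"grip":[0,0,0,0,0,0,0,0,0,0]}'
python3 - <<'E'
from h import *
goto([.52,.128,.26],down(-105)); print(manip.state()["joint_pos"],manip.state()["tool_pos"])
E
```

```text
time: 0.93
tool_pos: [0.3855, -0.1964, 0.2529]
tool_rot: [0.0, -0.609, 0.793, 0.0]
contact_force: [1.2, -0.1, -0.7]
gripper_width: 0.995
lin cm [-34.81  -4.58  -0.7 ] rot [-0.01  0.01 -0.02]
[-6.43562065e-01 -4.37217033e-01  2.03783158e+00  2.18888597e-04
  1.54094548e+00  1.18936498e+00] [ 0.38553211 -0.19636114  0.25294917]
```

```bash
python3 -m pendant '{"linear":[[-4,-0.5,0],[-8,-1,0],[-12,-1.5,0],[-16,-2,0],[-20,-2.6,0],[-24,-3.2,0],[-28,-3.7,0],[-31.5,-4.2,0],[-34,-4.5,0],[-34.8,-4.6,0]],"rotation":[[0,0,0],[0,0,0],[0,0,0],[0,0,0],[0,0,0],[0,0,0],[0,0,0],[0,0,0],[0,0,0],[0,0,0]],"grip":[0,0,0,0,0,0,0,0,0,0]}'
python3 - <<'E'
from h import *
s=manip.state();print(s["joint_pos"],s["tool_pos"],s["tool_rot"],s["joint_vel"].max()); c=manip.calibration("wrist"); print(c)
cv2.imwrite("pics/w1.png",manip.grab_frame("wrist")[...,::-1])
E
```

```text
time: 1.77
tool_pos: [0.5202, 0.1288, 0.2526]
tool_rot: [-0.0, -0.61, 0.792, 0.001]
contact_force: [-0.9, -0.3, -0.1]
gripper_width: 1.006
[ 1.03404087e-01 -1.60537401e-01  1.81913610e+00  9.48503809e-04
  1.48397549e+00  1.93208007e+00] [0.52022746 0.12882929 0.25260415] [-1.69437127e-04 -6.10282222e-01  7.92183782e-01  6.59810575e-04] 0.12376186851902579
{'fx': 309.70691628693146, 'fy': 309.70691628693146, 'cx': 314.4018574170144, 'cy': 199.32702230244698, 'cam_to_world': array([[-2.53928451e-01,  9.13488893e-01,  3.17896814e-01,
         6.01797303e-01],
       [-9.67223005e-01, -2.39828028e-01, -8.34396511e-02,
         1.06403319e-01],
       [ 1.93714660e-05, -3.28664813e-01,  9.44446632e-01,
         3.72738068e-01],
       [ 0.00000000e+00,  0.00000000e+00,  0.00000000e+00,
         1.00000000e+00]])}
```

View pics/w1.png

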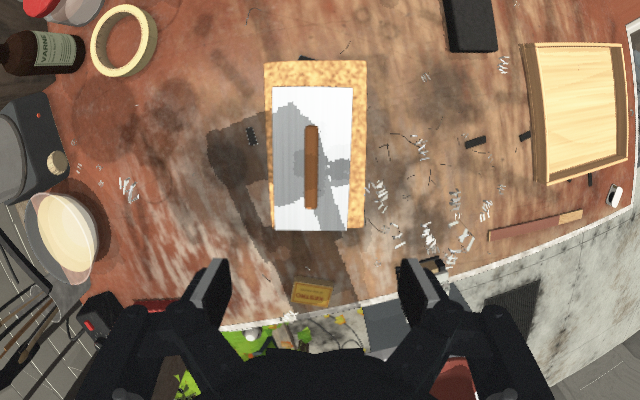

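The wrist picture shows the lid with corners near (273,87), (352,88), (349,230) and (272,230). The handle runs from (312,126) to (311,208), with the mat around the lid.

```bash
python3 - <<'E'
from h import *
for uv in[(273,87),(352,88),(349,230),(272,230)]: print("lid",np.round(plane("wrist",uv,.079),4))
im=cv2.imread("pics/w1.png"); hsv=cv2.cvtColor(im,cv2.COLOR_BGR2HSV)
m=((hsv[...,1]>110)&(hsv[...,0]<25)).astype(np.uint8)*255; w=np.zeros_like(m); w[110:220,295:330]=m[110:220,295:330]
c=max(cv2.findContours(w,0,cv2.CHAIN_APPROX_NONE)[0],key=cv2.contourArea); print(cv2.boundingRect(c))
P=np.array([plane("wrist",p[0],.108)[:2] for p in c])*1000
b=cv2.minAreaRect(P.astype(np.float32)); print("handle",b)
for uv in[(266,61),(367,61),(364,226)]: print("mat",np.round(plane("wrist",uv,.008),4))
E
```

```text
lid [0.62   0.1409 0.079 ]
lid [0.6003 0.0699 0.079 ]
lid [0.4607 0.1054 0.079 ]
lid [0.4812 0.1835 0.079 ]
(305, 126, 13, 83)
handle ((541.2857666015625, 124.82500457763672), (10.523992538452148, 74.51786041259766), 74.81356048583984)
mat [0.6568 0.1491 0.008 ]
mat [0.6273 0.0362 0.008 ]
mat [0.427 0.085 0.008]
```

```bash
python3 - <<'E'
from h import *
goto([.541,.125,.106],down(-105.2))
E
```

```text
lin cm [-0.21 -2.12 14.66] rot [0.08 0.02 0.4 ]
```

```bash
python3 -m pendant '{"linear":[[-0.1,-1,3],[-0.2,-2.1,6],[-0.2,-2.1,9],[-0.2,-2.1,11.5],[-0.2,-2.1,13.3],[-0.2,-2.1,14.3],[-0.2,-2.1,14.65],[-0.2,-2.1,14.65],[-0.2,-2.1,14.65],[-0.2,-2.1,14.65]],"rotation":[[0,0,0],[0,0,0.2],[0,0,0.4],[0,0,0.4],[0,0,0.4],[0,0,0.4],[0,0,0.4],[0,0,0.4],[0,0,0.4],[0,0,0.4]],"grip":[0.4,0.4,0.4,0.4,0.4,0.4,0.4,0.4,1,1]}'
python3 -m pendant '{"linear":[[0,0,0],[0,0,0],[0,0,0],[0,0,0],[0,0,0],[0,0,-1],[0,0,-3],[0,0,-5],[0,0,-7],[0,0,-8]],"rotation":[[0,0,0],[0,0,0],[0,0,0],[0,0,0],[0,0,0],[0,0,0],[0,0,0],[0,0,0],[0,0,0],[0,0,0]],"grip":[1,1,1,1,1,1,1,1,1,1]}'
python3 - <<'E'
from h import *
print(manip.state()["joint_pos"])
goto([.46,-.075,.17],down(-90));goto([.46,-.075,.17],down(-105))
E
```

```text
time: 2.65
tool_pos: [0.5419, 0.1221, 0.1088]
tool_rot: [0.001, -0.606, 0.796, -0.001]
contact_force: [0.0, 0.1, 0.3]
gripper_width: 0.321
time: 3.48
tool_pos: [0.5415, 0.1223, 0.1896]
tool_rot: [0.001, -0.606, 0.795, -0.001]
contact_force: [1.0, 1.0, -0.8]
gripper_width: 0.13
[ 8.81616483e-02 -6.76370620e-02  1.84085740e+00 -1.95355825e-05
  1.36535965e+00  1.92756488e+00]
lin cm [21.19  2.63  1.93] rot [ -0.17   0.04 -15.39]
lin cm [21.19  2.63  1.93] rot [-0.16  0.06 -0.39]
```

```bash
python3 -m pendant '{"linear":[[3.5,0.4,0],[7.5,0.9,0],[11.5,1.4,0],[15,1.9,0],[18,2.3,0],[20,2.5,0.5],[21,2.6,3],[21.2,2.6,6],[21.2,2.6,9],[21.2,2.6,11.5]],"rotation":[[0,0,0],[0,0,0],[0,0,0],[0,0,0],[0,0,0],[0,0,0],[0,0,0],[0,0,0],[0,0,0],[0,0,0]],"grip":[1,1,1,1,1,1,1,1,1,1]}'
python3 - <<'E'
from h import *
print(manip.state()["joint_pos"]); goto([.46,-.075,.0388],down(-105))
E
```

```text
time: 4.32
tool_pos: [0.458, -0.0753, 0.0696]
tool_rot: [-0.001, -0.606, 0.796, 0.001]
contact_force: [-0.2, 1.0, -1.0]
gripper_width: 0.129
[-3.23474192e-01 -1.44074857e-01  2.12878179e+00  3.47900768e-05
  1.15885854e+00  1.51706591e+00]
lin cm [-0.08 -0.19  3.08] rot [ 0.11  0.01 -0.46]
```

```bash
python3 -m pendant '{"linear":[[0,0,1],[0,0,1.8],[0,0,2.3],[0,0,2.6],[0,0,2.8],[0,0,3.0],[0,0,3.1],[0,0,3.2],[0,0,3.2],[0,0,3.2]],"rotation":[[0,0,0],[0,0,0],[0,0,0],[0,0,0],[0,0,0],[0,0,0],[0,0,0],[0,0,0],[0,0,0],[0,0,0]],"grip":[1,1,1,1,1,1,1,1,1,1]}'
```

```text
time: 5.15
tool_pos: [0.4596, -0.0753, 0.0401]
tool_rot: [0.0, -0.606, 0.795, -0.0]
contact_force: [-0.3, -0.3, -0.8]
gripper_width: 0.127
```

```bash
python3 -m pendant '{"linear":[[0,0,0.1],[0,0,0.2],[0,0,0.3],[0,0,0.4],[0,0,0.4],[0,0,0.4],[0,0,0.4],[0,0,0.4],[0,0,0.4],[0,0,0.4]],"rotation":[[0,0,0],[0,0,0],[0,0,0],[0,0,0],[0,0,0],[0,0,0],[0,0,0],[0,0,0],[0,0,0],[0,0,0]],"grip":[1,1,1,1,1,1,0.5,0.5,0.5,0.5]}'
python3 - <<'E'
from h import *
# fit simple kinematics: base offset, shoulder height, L1,L2,Lt from logged states (j, r_plane, z)
from scipy.optimize import least_squares
D=[([-1.318,.0533,1.6141,1.476],[.2269,-.5818,.2522]),([-.64356,-.43722,2.03783,1.54095],[.38553,-.19636,.25295]),([.1034,-.16054,1.81914,1.48398],[.52023,.12883,.2526]),([.08816,-.06764,1.84086,1.36536],[.5415,.1223,.1896]),([-.32347,-.14407,2.12878,1.15886],[.458,-.0753,.0696])]
s=manip.state(); D.append((s["joint_pos"][[0,1,2,4]],s["tool_pos"])); print(s["joint_pos"],s["tool_pos"],s["contact_force"])
def f(p):
    h,L1,L2,a=p; e=[]
    for j,t in D:
        r=np.sqrt(t[0]**2+t[1]**2-.0745**2)
        e+=[a+L1*np.sin(j[1])+L2*np.sin(j[1]+j[2])-r, h+L1*np.cos(j[1])+L2*np.cos(j[1]+j[2])-t[2]]
    return e
q=least_squares(f,[.3,.5,.5,0]); print(q.x,np.abs(q.fun).max())
E
```

```text
time: 5.98
tool_pos: [0.4593, -0.0752, 0.0356]
tool_rot: [-0.0, -0.606, 0.795, 0.0]
contact_force: [-0.2, 0.2, -0.1]
gripper_width: 0.498
[-3.22470854e-01 -8.16813730e-02  2.13917457e+00  2.77662638e-05
  1.08418186e+00  1.51708349e+00] [ 0.45934035 -0.07524203  0.03563515] [-0.19037338  0.18470411 -0.13637067]
[-0.08201316  0.39533425  0.60564176 -0.02077734] 0.022822025310270055
```

```bash
cat > k.py <<'E'
import numpy as np
from scipy.optimize import least_squares
D=[([-1.318,.0533,1.6141,1.476],[.2269,-.5818,.2522]),([-.64356,-.43722,2.03783,1.54095],[.38553,-.19636,.25295]),([.1034,-.16054,1.81914,1.48398],[.52023,.12883,.2526]),([.08816,-.06764,1.84086,1.36536],[.5415,.1223,.1896]),([-.32347,-.14407,2.12878,1.15886],[.458,-.0753,.0696]),([-.32247,-.08168,2.13917,1.08418],[.45934,-.07524,.03564])]
def f(p):
    h,L1,L2,a,ph,off=p; e=[]
    for j,t in D:
        r=np.sqrt(t[0]**2+t[1]**2-off**2); az=np.arctan2(t[1],t[0])-j[0]
        e+=[a+L1*np.sin(j[1])+L2*np.sin(j[1]+j[2]+ph)-r, h+L1*np.cos(j[1])+L2*np.cos(j[1]+j[2]+ph)-t[2],np.hypot(*t[:2])*np.sin(az)-off]
    return e
q=least_squares(f,[.1,.5,.5,0,0,.074],x_scale=.1); print(q.x,np.abs(q.fun).max())
E
python3 k.py
python3 -c "
from plant import manip; print([x for x in dir(manip) if x[0]!='_'])"
```

```text
[-1.91459079e-02  4.26175687e-01  6.17389474e-01 -8.94670041e-05
  1.55845080e-01  7.42351546e-02] 0.0008588291934077397
['IKError', 'calibration', 'grab_frame', 'job_done', 'state', 'tcp_to_tips']
```

The lid is released on the bench. Now, with the gripper empty, I rehearse the tip over the tray to check that the wrist can reach it (tool x along tub +y, tub yaw about -110°).

```bash
python3 -m pendant '{"linear":[[0,0,-3],[0,0,-6],[0,0,-10],[0,0,-14],[0,0,-18],[0,0,-22],[0,0,-24],[0,0,-24],[0,0,-24],[0,0,-24]],"rotation":[[0,0,0],[0,0,0],[0,0,0],[0,0,-7],[0,0,-14],[0,0,-21],[0,0,-28],[0,0,-35],[0,0,-42],[0,0,-49]],"grip":[0.5,0.5,0.5,0.5,0.3,0,0,0,0,0]}'
python3 - <<'E'
from h import *
goto([.55,-.24,.27],down(-20)); im=manip.grab_frame("top"); cv2.imwrite("pics/t2.png",im[...,::-1])
E
```

```text
time: 6.82
tool_pos: [0.4596, -0.0753, 0.2763]
tool_rot: [-0.0, 0.883, -0.47, 0.001]
contact_force: [0.1, -0.6, -0.0]
gripper_width: 1.001
lin cm [18.71  1.7   0.65] rot [-2.000e-02 -6.000e-02 -3.605e+01]
```

```bash
python3 -m pendant '{"linear":[[3.5,0.3,0],[7,0.6,0],[10.5,1,0],[14,1.3,0],[17,1.6,0],[18.7,1.7,0],[18.7,1.7,0],[18.7,1.7,0],[18.7,1.7,0],[18.7,1.7,0]],"rotation":[[0,0,-7],[0,0,-14],[0,0,-21],[0,0,-28],[0,0,-35],[0,0,-36],[0,0,-36],[0,0,-36],[0,0,-36],[0,0,-36]],"grip":[0,0,0,0,0,0,0,0,0,0]}'
python3 -m pendant '{"linear":[[0,0,0],[0,0,0],[0,0,0],[0,0,0],[0,0,0],[0,0,0],[0,0,0],[0,0,0],[0,0,0],[0,0,0]],"rotation":[[7,0,0],[14,0,0],[21,0,0],[28,0,0],[35,0,0],[42,0,0],[49,0,0],[56,0,0],[63,0,0],[70,0,0]],"grip":[0,0,0,0,0,0,0,0,0,0]}'
python3 - <<'E'
from h import *
s=manip.state(); r=rotm(s); print(s["joint_pos"].round(3),s["tool_pos"].round(3)); print(r.as_matrix().round(3))
E
```

```text
time: 7.7
tool_pos: [0.5484, -0.2394, 0.2757]
tool_rot: [-0.0, 0.984, -0.177, -0.0]
contact_force: [-0.7, 0.2, -0.9]
gripper_width: 1.0
time: 8.53
tool_pos: [0.5486, -0.2401, 0.2769]
tool_rot: [-0.566, 0.805, -0.144, 0.102]
contact_force: [-0.8, 0.2, 0.1]
gripper_width: 1.0
[-0.902  0.255  1.643  1.036  1.932 -0.526] [ 0.549 -0.24   0.277]
[[ 0.937 -0.117  0.328]
 [-0.349 -0.317  0.882]
 [ 0.001 -0.941 -0.338]]
```

```bash
python3 - <<'E'
from h import *
goto([.535,.127,.25],down(75)); 
E
python3 -m pendant '{"linear":[[0,0,0],[0,0,0],[0,0,0],[0,0,0],[0,0,0],[0,0,0],[0,0,0],[0,0,0],[0,0,0],[0,0,0]],"rotation":[[-7,0,0],[-14,0,0],[-21,0,0],[-28,0,0],[-35,0,0],[-42,0,0],[-49,0,0],[-56,0,0],[-63,0,0],[-70,0,0]],"grip":[0,0,0,0,0,0,0,0,0,0]}'
python3 - <<'E'
from h import *
goto([.535,.127,.25],down(75)); 
E
```

```text
lin cm [-14.07  -8.94  32.84] rot [-52.47 -57.76 -81.98]
time: 9.37
tool_pos: [0.5488, -0.2397, 0.2778]
tool_rot: [0.003, 0.984, -0.177, 0.001]
contact_force: [-0.8, 0.7, -0.6]
gripper_width: 1.003
lin cm [-14.07 -33.91   2.51] rot [  0.45   0.14 -95.38]
```

```bash
python3 -m pendant '{"linear":[[-1.5,-3.6,0],[-3,-7.2,0],[-4.5,-10.8,0],[-6,-14.5,0],[-7.5,-18,0],[-9,-21.7,0],[-10.5,-25.3,0],[-12,-29,0],[-13.4,-32.4,1],[-14,-33.9,2]],"rotation":[[0,0,-7],[0,0,-14],[0,0,-21],[0,0,-28],[0,0,-35],[0,0,-42],[0,0,-49],[0,0,-56],[0,0,-63],[0,0,-70]],"grip":[0,0,0,0,0,0,0,0,0,0]}'
python3 -m pendant '{"linear":[[0,0,0],[0,0,0],[0,0,0],[0,0,0],[0,0,0],[0,0,0],[0,0,0],[0,0,0],[0,0,0],[0,0,0]],"rotation":[[0,0,-7],[0,0,-14],[0,0,-21],[0,0,-25],[0,0,-25],[0,0,-25],[0,0,-25],[0,0,-25],[0,0,-25],[0,0,-25]],"grip":[0,0,0,0,0,0,0,0,0,0]}'
python3 - <<'E'
from h import *
s=manip.state();print(s["joint_pos"].round(3)); c=manip.calibration("wrist"); np.save("c2.npy",c,allow_pickle=True)
f=manip.grab_frame("wrist")[...,::-1]; cv2.imwrite("pics/w2f.png",f); cv2.imwrite("pics/w2.png",f)
goto([.535,.127,.25],down(75))
E
```

```text
time: 10.2
tool_pos: [0.5345, 0.1307, 0.257]
tool_rot: [-0.0, 0.906, 0.424, 0.002]
contact_force: [0.6, -0.2, 0.1]
gripper_width: 1.003
time: 11.03
tool_pos: [0.5356, 0.1261, 0.2558]
tool_rot: [0.0, 0.796, 0.606, 0.0]
contact_force: [0.8, 0.5, -1.4]
gripper_width: 1.001
[ 0.096 -0.128  1.784  0.     1.485 -1.206]
lin cm [ 0.07 -0.09  0.58] rot [ 0.   -0.   -0.43]
```

View pics/w2.png

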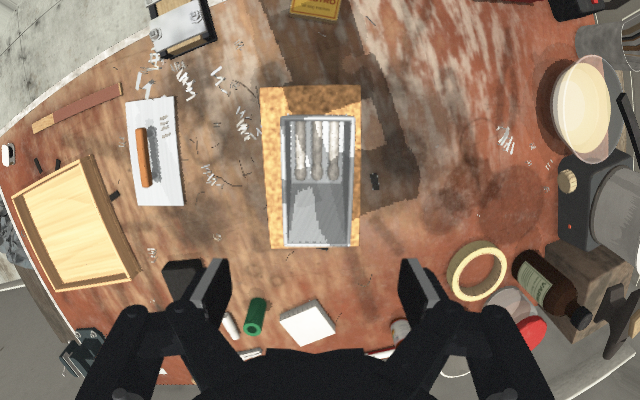

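The wrist picture shows the open tub with its three punches, at about (302,150), (318,150) and (334,150). The rim corners are near (283,117), (351,116), (353,245) and (285,247). The lip is on the far side, and the lid lies flat at (155,150).

```bash
python3 - <<'E'
from h import *
c=np.load("c2.npy",allow_pickle=True).item()
P=[plane("wrist",uv,.076,c)for uv in[(283,117),(351,116),(353,245),(285,247)]]
for p in P: print(p.round(4))
P=np.array(P); m=P.mean(0); d=(P[2]+P[3]-P[0]-P[1])[:2]; yaw=np.arctan2(d[1],d[0]); u=d/np.linalg.norm(d)
print("mouth",m.round(4),"yaw",np.degrees(yaw),"len",np.linalg.norm(d)/2,"wid",np.linalg.norm(P[0]-P[1]),np.linalg.norm(P[2]-P[3]))
g=m[:2]-u*.015; print("grip",g.round(4))
goto([*g,.056],down(np.degrees(yaw)+90))
L=[plane("wrist",uv,.009,c)for uv in[(125,99),(174,96),(185,205),(138,206)]]
for p in L: print("lid",p.round(4))
for uv in[(136,128),(147,186)]: print("handle",plane("wrist",uv,.04,c).round(4))
E
```

```text
[0.4651 0.1132 0.076 ]
[0.4814 0.1767 0.076 ]
[0.6161 0.1469 0.076 ]
[0.5987 0.0745 0.076 ]
mouth [0.5403 0.1278 0.076 ] yaw -14.325332323808677 len 0.13840245062816783 wid 0.06549856383378552 0.07444606795244701
grip [0.5258 0.1315]
lin cm [ 0.26 -1.09 19.98] rot [ 0.  -0.  -1.1]
lid [ 0.3742 -0.0907  0.009 ]
lid [ 0.3987 -0.0185  0.009 ]
lid [ 0.538  -0.0555  0.009 ]
lid [ 0.5195 -0.1305  0.009 ]
handle [ 0.4206 -0.0674  0.04  ]
handle [ 0.4933 -0.081   0.04  ]
```

```bash
python3 -m pendant '{"linear":[[0.1,-0.6,4],[0.15,-1.1,8],[0.15,-1.1,12],[0.15,-1.1,15],[0.15,-1.1,17.5],[0.15,-1.1,19.5],[0.15,-1.1,20.7],[0.15,-1.1,20.7],[0.15,-1.1,20.7],[0.15,-1.1,20.7]],"rotation":[[0,0,0],[0,0,-0.7],[0,0,-0.7],[0,0,-0.7],[0,0,-0.7],[0,0,-0.7],[0,0,-0.7],[0,0,-0.7],[0,0,-0.7],[0,0,-0.7]],"grip":[0,0,0,0,0,0,0,0,1,1]}'
python3 -m pendant '{"linear":[[0,0,0],[0,0,0],[0,0,0],[0,0,0],[0,0,0],[0,0,0],[0,0,-0.5],[0,0,-1],[0,0,-2],[0,0,-2]],"rotation":[[0,0,0],[0,0,0],[0,0,0],[0,0,0],[0,0,0],[0,0,0],[0,0,0],[0,0,0],[0,0,0],[0,0,0]],"grip":[1,1,1,1,1,1,1,1,1,1]}'
python3 - <<'E'
from h import *
print(manip.state()["joint_pos"].round(3))
goto([.545,-.23,.2],down(-20))
E
```

```text
time: 11.92
tool_pos: [0.527, 0.1307, 0.0508]
tool_rot: [0.001, 0.792, 0.611, 0.001]
contact_force: [1.9, 0.3, -3.3]
gripper_width: 0.787
time: 12.75
tool_pos: [0.526, 0.1306, 0.0702]
tool_rot: [0.0, 0.792, 0.611, 0.001]
contact_force: [1.6, -0.1, -3.5]
gripper_width: 0.79
[ 0.106  0.044  1.947  0.     1.149 -1.208]
lin cm [-34.39  11.   -12.98] rot [ 4.000e-02 -1.100e-01  9.531e+01]
```

```bash
python3 -m pendant '{"linear":[[0,0,-2],[0,0,-5],[0,0,-8],[-1,0.3,-11],[-3,1,-13],[-6,1.9,-13],[-9,2.9,-13],[-12,3.8,-13],[-15,4.8,-13],[-18,5.8,-13]],"rotation":[[0,0,0],[0,0,0],[0,0,3],[0,0,8],[0,0,14],[0,0,20],[0,0,26],[0,0,32],[0,0,38],[0,0,44]],"grip":[1,1,1,1,1,1,1,1,1,1]}'
python3 - <<'E'
from h import *
goto([.545,-.23,.2],down(-20))
E
```

```text
time: 13.58
tool_pos: [0.5353, -0.0597, 0.1985]
tool_rot: [-0.0, 0.964, 0.267, -0.0]
contact_force: [1.0, 0.2, -3.9]
gripper_width: 0.791
lin cm [-7.95 15.1  -0.15] rot [-1.000e-02  2.000e-02  5.102e+01]
```

```bash
python3 -m pendant '{"linear":[[-1.4,2.7,0],[-2.8,5.4,0],[-4.2,8,0],[-5.6,10.6,0],[-6.8,13,0],[-7.6,14.5,0],[-8,15.1,1],[-8,15.1,2.5],[-8,15.1,4],[-8,15.1,4.5]],"rotation":[[0,0,6],[0,0,12],[0,0,18],[0,0,24],[0,0,30],[0,0,36],[0,0,42],[0,0,48],[0,0,51],[0,0,51]],"grip":[1,1,1,1,1,1,1,1,1,1]}'
python3 -m pendant '{"linear":[[0,0,0],[0,0,0],[0,0,0],[0,0,0],[0,0,0],[0,0,0],[0,0,0],[0,0,0],[0,0,0],[0,0,0]],"rotation":[[4,0,0],[10,0,0],[16,0,0],[22,0,0],[28,0,0],[34,0,0],[40,0,0],[45,0,0],[50,0,0],[54,0,0]],"grip":[1,1,1,1,1,1,1,1,1,1]}'
python3 -m pendant '{"linear":[[0,0,0],[0,0,0],[0,0,0],[0,0,0],[0,0,0],[0,0,0],[0,0,0],[0,0,0],[0,0,0],[0,0,0]],"rotation":[[3,0,0],[6,0,0],[9,0,0],[12,0,0],[15,0,0],[18,0,0],[21,0,0],[24,0,0],[28,0,0],[32,0,0]],"grip":[1,1,1,1,1,1,1,1,1,1]}'
python3 - <<'E'
from h import *
s=manip.state(); print(s["joint_pos"].round(3),rotm(s).as_matrix()[:,2].round(3))
cv2.imwrite("pics/t3.png",cv2.resize(manip.grab_frame("top")[110:270,300:460,::-1],None,fx=4,fy=4,interpolation=2)[:600])
E
```

```text
time: 14.42
tool_pos: [0.5442, -0.2283, 0.1505]
tool_rot: [-0.001, 0.985, -0.172, -0.003]
contact_force: [-0.9, 0.3, -5.2]
gripper_width: 0.788
time: 15.25
tool_pos: [0.5457, -0.23, 0.1535]
tool_rot: [-0.448, 0.878, -0.152, 0.078]
contact_force: [0.8, -0.2, -5.0]
gripper_width: 0.789
time: 16.08
tool_pos: [0.5465, -0.2296, 0.1543]
tool_rot: [-0.672, 0.721, -0.124, 0.118]
contact_force: [-0.6, -0.2, -3.5]
gripper_width: 0.79
[-0.911  0.529  1.665  1.157  1.976 -0.733] [ 0.336  0.939 -0.07 ]
```

View pics/t3.png

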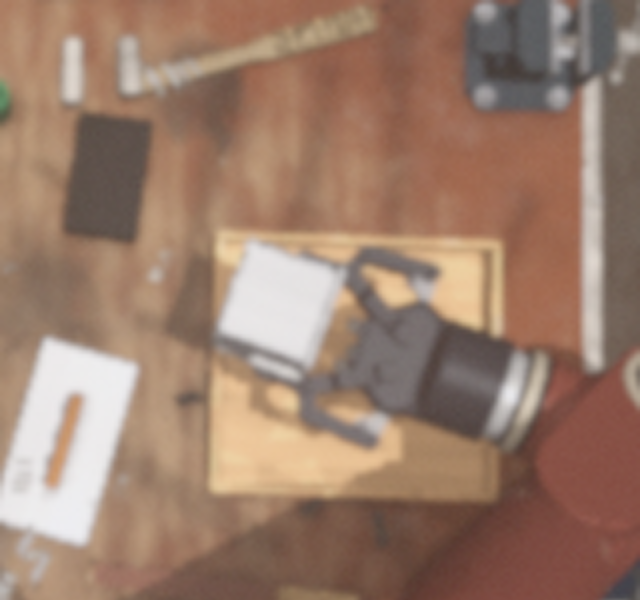

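The tub is tipped 86° over the tray. The gripper hides the punches at about (390,350). I tip it further and hold, watching the weight.

```bash
python3 -m pendant '{"linear":[[0,0,0],[0,0,0],[0,0,0],[0,0,0],[0,0,0],[0,0,0],[0,0,0],[0,0,0],[0,0,0],[0,0,0]],"rotation":[[3,0,0],[6,0,0],[9,0,0],[12,0,0],[12,0,0],[12,0,0],[12,0,0],[12,0,0],[12,0,0],[12,0,0]],"grip":[1,1,1,1,1,1,1,1,1,1]}'
python3 - <<'E'
from h import *
s=manip.state(); print(s["joint_pos"].round(3),rotm(s).as_matrix()[:,2].round(3),s["contact_force"])
F=[]
for i in range(4):
    a=manip.grab_frame("wrist"); F.append(manip.state()["contact_force"][2])
print(F); cv2.imwrite("pics/w3.png",a[...,::-1])
E
```

```text
time: 16.97
tool_pos: [0.5462, -0.2291, 0.1544]
tool_rot: [0.743, -0.647, 0.112, -0.129]
contact_force: [0.3, -0.6, -3.1]
gripper_width: 0.788
[-0.908  0.621  1.649  1.296  2.088 -0.734] [0.334 0.933 0.138] [ 0.3455786  -0.61859734 -3.11954423]
[np.float64(-3.087526713178069), np.float64(-2.9744384075297443), np.float64(-2.99199072020811), np.float64(-2.195492782082046)]
```

View pics/w3.png

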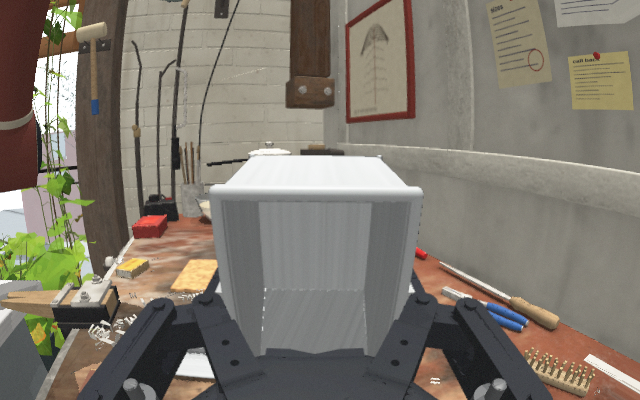

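The wrist picture shows the inside of the tub empty (around (315,260)), and the weight has dropped to about 2.9 N, which is the empty tub. I tip it back and take a look at the tray on the way.

```bash
python3 -m pendant '{"linear":[[0,-0.5,0],[0,-1.5,0.2],[0,-3,0.4],[0,-4,0.5],[0,-4,0.5],[0,-4,0.5],[0,-4,0.5],[0,-4,0.5],[0,-4,0.5],[0,-4,0.5]],"rotation":[[-5,0,0],[-12,0,0],[-19,0,0],[-26,0,0],[-33,0,0],[-40,0,0],[-47,0,0],[-54,0,0],[-61,0,0],[-68,0,0]],"grip":[1,1,1,1,1,1,1,1,1,1]}'
python3 -m pendant '{"linear":[[0,0,0],[0,0,0],[0,0,0],[0,0,0],[0,0,0],[0,0,0],[0,0,0],[0,0,0],[0,0,0],[0,0,0]],"rotation":[[-7,0,0],[-14,0,0],[-21,0,0],[-26,0,0],[-29,0,0],[-30,0,0],[-30,0,0],[-30,0,0],[-30,0,0],[-30,0,0]],"grip":[1,1,1,1,1,1,1,1,1,1]}'
python3 - <<'E'
from h import *
goto([.5265,.1307,.2],down(75.3))
E
```

```text
time: 18.0
tool_pos: [0.5455, -0.2299, 0.1949]
tool_rot: [-0.252, 0.952, -0.165, 0.044]
contact_force: [0.4, 0.3, -2.6]
gripper_width: 0.787
time: 18.83
tool_pos: [0.5454, -0.2301, 0.1937]
tool_rot: [-0.001, 0.985, -0.172, -0.0]
contact_force: [-0.3, -0.4, -3.2]
gripper_width: 0.786
lin cm [-13.98 -33.31  -0.59] rot [-8.000e-02 -0.000e+00 -9.507e+01]
```

```bash
python3 -m pendant '{"linear":[[-1,-2,0],[-2.3,-5.3,0],[-3.7,-8.7,0],[-5.1,-12,0],[-6.5,-15.4,0],[-7.9,-18.7,0],[-9.3,-22,0],[-10.7,-25.4,0],[-12.1,-28.8,0],[-13.2,-31.4,0]],"rotation":[[0,0,-6],[0,0,-13],[0,0,-20],[0,0,-27],[0,0,-34],[0,0,-41],[0,0,-48],[0,0,-55],[0,0,-62],[0,0,-69]],"grip":[1,1,1,1,1,1,1,1,1,1]}'
python3 -m pendant '{"linear":[[-0.4,-0.1,0],[-0.4,-0.1,0],[-0.4,-0.1,0],[-0.4,-0.1,0],[-0.4,-0.1,0],[-0.4,-0.1,0],[-0.4,-0.1,0],[-0.4,-0.1,0],[-0.4,-0.1,0],[-0.4,-0.1,0]],"rotation":[[0,0,-7],[0,0,-14],[0,0,-20],[0,0,-25],[0,0,-26],[0,0,-26],[0,0,-26],[0,0,-26],[0,0,-26],[0,0,-26]],"grip":[1,1,1,1,1,1,1,1,1,1]}'
python3 - <<'E'
from h import *
goto([.5265,.1307,.051],down(75.3))
im=manip.grab_frame("top"); cv2.imwrite("pics/t4.png",cv2.resize(im[110:260,210:440,::-1],None,fx=3.4,fy=3.4,interpolation=2))
E
```

```text
time: 19.67
tool_pos: [0.5269, 0.1126, 0.1942]
tool_rot: [-0.001, 0.908, 0.42, 0.0]
contact_force: [-0.1, -0.1, -3.1]
gripper_width: 0.788
time: 20.5
tool_pos: [0.524, 0.1082, 0.1941]
tool_rot: [-0.0, 0.792, 0.611, 0.0]
contact_force: [0.2, -0.1, -2.2]
gripper_width: 0.792
lin cm [ 2.24 -0.33 14.31] rot [-0.   -0.   -0.04]
```

View pics/t4.png

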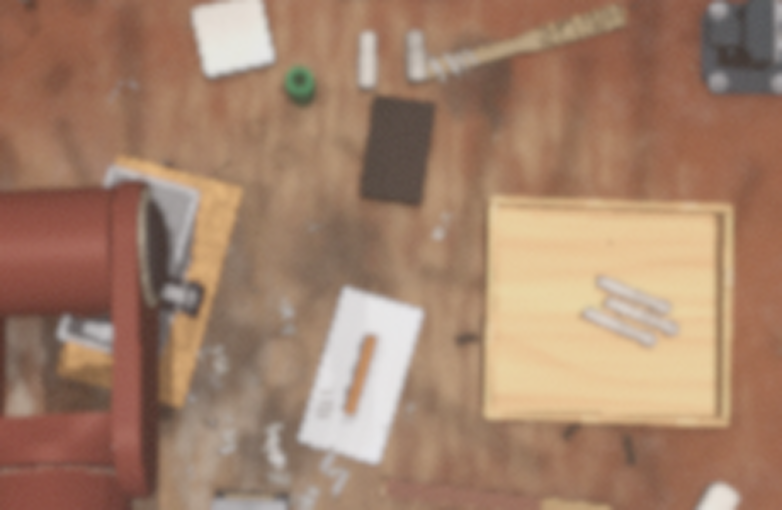

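All three punches lie inside the tray, around (630,312). Now I set the tub back on the mat.

```bash
python3 -m pendant '{"linear":[[1.2,-0.2,1.5],[2.2,-0.3,4],[2.2,-0.3,7],[2.2,-0.3,9.5],[2.2,-0.3,11.5],[2.2,-0.3,12.7],[2.2,-0.3,13.4],[2.2,-0.3,13.7],[2.2,-0.3,13.8],[2.2,-0.3,13.8]],"rotation":[[0,0,0],[0,0,0],[0,0,0],[0,0,0],[0,0,0],[0,0,0],[0,0,0],[0,0,0],[0,0,0],[0,0,0]],"grip":[1,1,1,1,1,1,1,1,1,1]}'
python3 -m pendant '{"linear":[[0,0,0.1],[0,0,0.2],[0,0,0.3],[0,0,0.4],[0,0,0.4],[0,0,0.4],[0,0,0.4],[0,0,0.4],[0,0,0.4],[0,0,0.4]],"rotation":[[0,0,0],[0,0,0],[0,0,0],[0,0,0],[0,0,0],[0,0,0],[0,0,0],[0,0,0],[0,0,0],[0,0,0]],"grip":[1,1,1,1,1,1,1,1,1,1]}'
```

```text
time: 21.38
tool_pos: [0.5277, 0.1304, 0.0574]
tool_rot: [0.001, 0.792, 0.611, 0.001]
contact_force: [0.2, -0.8, -3.1]
gripper_width: 0.788
time: 22.22
tool_pos: [0.5267, 0.1303, 0.0522]
tool_rot: [0.0, 0.792, 0.611, 0.0]
contact_force: [0.1, -0.0, -3.7]
gripper_width: 0.784
```

```bash
python3 -m pendant '{"linear":[[0,0,0.05],[0,0,0.1],[0,0,0.15],[0,0,0.2],[0,0,0.2],[0,0,0.2],[0,0,0.2],[0,0,0.2],[0,0,0.2],[0,0,0.2]],"rotation":[[0,0,0],[0,0,0],[0,0,0],[0,0,0],[0,0,0],[0,0,0],[0,0,0],[0,0,0],[0,0,0],[0,0,0]],"grip":[1,1,1,1,1,1,1,1,1,1]}'
```

```text
time: 23.05
tool_pos: [0.5268, 0.1303, 0.0505]
tool_rot: [0.0, 0.792, 0.611, 0.0]
contact_force: [-1.9, -0.4, 3.4]
gripper_width: 0.791
```

Contact with the mat shows as an upward force. I release and rise, then look from above while moving towards the lid.

```bash
python3 -m pendant '{"linear":[[0,0,0],[0,0,0],[0,0,0],[0,0,0],[0,0,-1],[0,0,-4],[0,0,-8],[0,0,-12],[0,0,-16],[0,0,-20]],"rotation":[[0,0,0],[0,0,0],[0,0,0],[0,0,0],[0,0,0],[0,0,0],[0,0,0],[0,0,0],[0,0,0],[0,0,0]],"grip":[0,0,0,0,0,0,0,0,0,0]}'
python3 -m pendant '{"linear":[[0,0,0],[0,0,0],[0,0,0],[0,0,0],[0,0,0],[0,0,0],[0,0,0],[0,0,0],[0,0,0],[0,0,0]],"rotation":[[0,0,0],[0,0,0],[0,0,0],[0,0,0],[0,0,0],[0,0,0],[0,0,0],[0,0,0],[0,0,0],[0,0,0]],"grip":[0,0,0,0,0,0,0,0,0,0]}'
python3 - <<'E'
from h import *
s=manip.state(); c=manip.calibration("wrist"); np.save("c3.npy",c,allow_pickle=True)
cv2.imwrite("pics/w4.png",manip.grab_frame("wrist")[...,::-1])
goto([.457,-.0745,.2],down(75)); print(s["joint_pos"].round(3))
E
```

```text
time: 23.88
tool_pos: [0.5263, 0.1302, 0.2529]
tool_rot: [0.0, 0.792, 0.611, 0.0]
contact_force: [1.3, -0.5, 0.0]
gripper_width: 1.005
time: 24.72
tool_pos: [0.5266, 0.1303, 0.25]
tool_rot: [-0.0, 0.792, 0.611, -0.0]
contact_force: [-1.0, -0.9, 0.2]
gripper_width: 0.998
lin cm [-21.57  -1.54   5.01] rot [-0.01  0.    0.3 ]
[ 0.105 -0.143  1.808 -0.     1.477 -1.209]
```

View pics/w4.png

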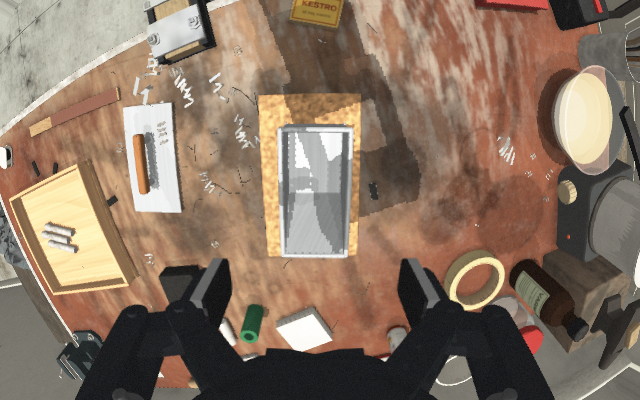

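The tub stands on the mat, empty, with rim corners near (280,127), (351,127), (353,256) and (281,257). The lid handle runs from (138,134) to (145,193).

```bash
python3 - <<'E'
from h import *
c=np.load("c3.npy",allow_pickle=True).item()
def rep(P,n):
    P=np.array(P); m=P.mean(0); d=(P[2]+P[3]-P[0]-P[1])[:2]; print(n,m.round(4),np.degrees(np.arctan2(d[1],d[0])).round(2),np.linalg.norm(d)/2,np.linalg.norm(P[0]-P[1]),np.linalg.norm(P[2]-P[3]))
rep([plane("wrist",uv,.076,c)for uv in[(280,127),(351,127),(353,256),(281,257)]],"mouth")
rep([plane("wrist",uv,.009,c)for uv in[(123,105),(172,102),(182,211),(134,212)]],"lid")
im=cv2.imread("pics/w4.png"); hsv=cv2.cvtColor(im,cv2.COLOR_BGR2HSV)
m=((hsv[...,1]>130)&(hsv[...,0]<25)).astype(np.uint8)*255; w=np.zeros_like(m); w[120:205,128:158]=m[120:205,128:158]
k=max(cv2.findContours(w,0,cv2.CHAIN_APPROX_NONE)[0],key=cv2.contourArea)
P=np.array([plane("wrist",p[0],.036,c)[:2] for p in k])*1000; print(cv2.minAreaRect(P.astype(np.float32)))
E
```

```text
mouth [0.5403 0.1278 0.076 ] -13.89 0.13864179683352354 0.06744033100909076 0.07858184283066436
lid [ 0.4575 -0.0745  0.009 ] -15.89 0.14649264307945167 0.0757659937220996 0.0794043098285607
((457.98876953125, -73.88575744628906), (16.43943214416504, 74.82227325439453), 74.75870513916016)
```

```bash
python3 -m pendant '{"linear":[[-3,-0.2,0],[-7,-0.5,0],[-11,-0.8,0],[-15,-1.1,0],[-18.5,-1.4,1],[-20.5,-1.5,3],[-21.5,-1.5,6],[-21.5,-1.5,10],[-21.5,-1.5,14],[-21.5,-1.5,16]],"rotation":[[0,0,0],[0,0,0],[0,0,0],[0,0,0],[0,0,0],[0,0,0],[0,0,0],[0,0,0],[0,0,0],[0,0,0]],"grip":[0.4,0.4,0.4,0.4,0.4,0.4,0.4,0.4,0.4,0.4]}'
python3 -m pendant '{"linear":[[0,0,0],[0,0,0],[0,0,0],[0,0,0],[0,0,0],[0,0,0],[0,0,0],[0,0,0],[0,0,0],[0,0,0]],"rotation":[[0,0,0],[0,0,0],[0,0,0],[0,0,0],[0,0,0],[0,0,0],[0,0,0],[0,0,0],[0,0,0],[0,0,0]],"grip":[0.4,0.4,0.4,0.4,0.4,0.4,0.4,0.4,0.4,0.4]}'
python3 - <<'E'
from h import *
goto([.4585,-.0747,.036],down(75))
E
```

```text
time: 25.6
tool_pos: [0.4547, -0.0734, 0.0855]
tool_rot: [-0.003, 0.792, 0.61, -0.002]
contact_force: [-0.1, 0.3, -0.7]
gripper_width: 0.598
time: 26.43
tool_pos: [0.4576, -0.0739, 0.0902]
tool_rot: [0.0, 0.792, 0.611, 0.0]
contact_force: [-0.1, 0.2, 0.8]
gripper_width: 0.598
lin cm [-0.06  0.11  5.42] rot [0.01 0.   0.3 ]
```

```bash
python3 -m pendant '{"linear":[[0,0.1,1.5],[0,0.1,3],[0,0.1,4.2],[0,0.1,5],[0,0.1,5.3],[0,0.1,5.3],[0,0.1,5.3],[0,0.1,5.3],[0,0.1,5.3],[0,0.1,5.3]],"rotation":[[0,0,0.3],[0,0,0.3],[0,0,0.3],[0,0,0.3],[0,0,0.3],[0,0,0.3],[0,0,0.3],[0,0,0.3],[0,0,0.3],[0,0,0.3]],"grip":[0.4,0.4,0.4,0.4,0.4,0.4,1,1,1,1]}'
python3 -m pendant '{"linear":[[0,0,0],[0,0,0],[0,0,0],[0,0,0],[0,0,-1],[0,0,-3],[0,0,-6],[0,0,-9],[0,0,-12],[0,0,-12]],"rotation":[[0,0,0],[0,0,0],[0,0,0],[0,0,0],[0,0,0],[0,0,0],[0,0,0],[0,0,0],[0,0,0],[0,0,0]],"grip":[1,1,1,1,1,1,1,1,1,1]}'
python3 - <<'E'
from h import *
goto([.541,.127,.157],down(75.5))
E
```

```text
time: 27.27
tool_pos: [0.4593, -0.0744, 0.038]
tool_rot: [0.001, 0.793, 0.609, 0.0]
contact_force: [-0.2, 0.6, 1.4]
gripper_width: 0.125
time: 28.1
tool_pos: [0.4619, -0.0752, 0.1641]
tool_rot: [0.005, 0.793, 0.609, 0.003]
contact_force: [1.5, -0.6, 0.2]
gripper_width: 0.128
lin cm [21.58  2.4   0.73] rot [ 0.66  0.04 -0.49]
```

```bash
python3 -m pendant '{"linear":[[3,0.3,0],[7,0.8,0],[11,1.2,0],[14.5,1.6,0],[17.5,1.9,0],[20,2.2,0],[21.2,2.3,0],[21.5,2.3,0],[21.5,2.3,0],[21.5,2.3,0]],"rotation":[[0,0,-0.5],[0,0,-0.5],[0,0,-0.5],[0,0,-0.5],[0,0,-0.5],[0,0,-0.5],[0,0,-0.5],[0,0,-0.5],[0,0,-0.5],[0,0,-0.5]],"grip":[1,1,1,1,1,1,1,1,1,1]}'
python3 - <<'E'
from h import *
goto([.541,.127,.1075],down(75.5))
c=manip.calibration("wrist"); np.save("c4.npy",c,allow_pickle=True)
f=manip.grab_frame("wrist")[...,::-1]; cv2.imwrite("pics/w5.png",cv2.resize(f[80:300,210:440],None,fx=2.6,fy=2.6))
E
```

```text
time: 28.93
tool_pos: [0.5358, 0.1266, 0.1565]
tool_rot: [-0.0, 0.791, 0.612, -0.001]
contact_force: [-0.1, 0.0, -2.3]
gripper_width: 0.127
lin cm [0.17 0.5  4.9 ] rot [-0.06  0.06 -0.03]
```

View pics/w5.png

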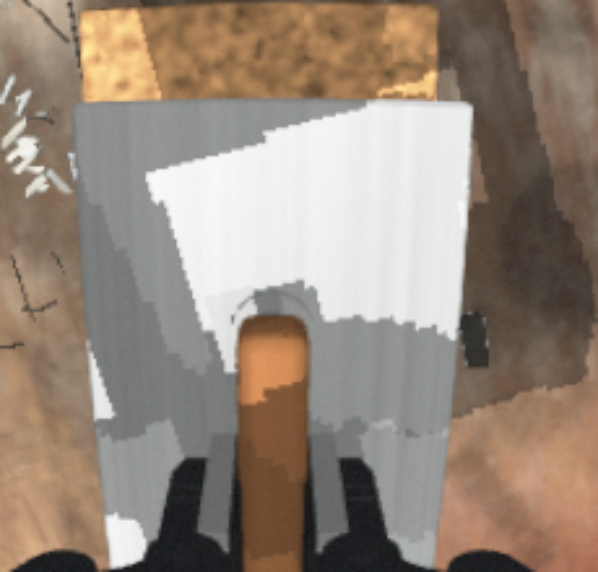

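The lid hangs level in the jaws, its near edge from crop (76,104) to (472,101). I check the lid's centre against the jaws.

```bash
python3 - <<'E'
from h import *
c=np.load("c4.npy",allow_pickle=True).item()
P=[plane("wrist",(210+x/2.6,80+y/2.6),.128,c) for x,y in[(76,104),(472,101)]]
d=(P[0]-P[1])[:2]; d/=np.linalg.norm(d); n=np.array([-d[1],d[0]]); print(np.round(P,4),np.linalg.norm(P[0]-P[1]))
print("centre",((P[0]+P[1])[:2]/2+.073*n).round(4),"yaw",np.degrees(np.arctan2(n[1],n[0])),"tcp",manip.state()["tool_pos"].round(4))
E
```

```text
[[0.4552 0.1089 0.128 ]
 [0.4731 0.1807 0.128 ]] 0.07402397171959055
centre [0.535  0.1271] yaw -13.982347736045016 tcp [0.5359 0.1264 0.1567]
```

```bash
python3 -m pendant '{"linear":[[0.1,0.3,0.8],[0.2,0.5,1.8],[0.2,0.5,2.8],[0.2,0.5,3.4],[0.2,0.5,3.8],[0.2,0.5,4.1],[0.2,0.5,4.3],[0.2,0.5,4.5],[0.2,0.5,4.6],[0.2,0.5,4.6]],"rotation":[[0,0,0],[0,0,0],[0,0,0],[0,0,0],[0,0,0],[0,0,0],[0,0,0],[0,0,0],[0,0,0],[0,0,0]],"grip":[1,1,1,1,1,1,1,1,1,1]}'
python3 -m pendant '{"linear":[[0,0,0.1],[0,0,0.1],[0,0,0.2],[0,0,0.2],[0,0,0.3],[0,0,0.3],[0,0,0.3],[0,0,0.3],[0,0,0.3],[0,0,0.3]],"rotation":[[0,0,0],[0,0,0],[0,0,0],[0,0,0],[0,0,0],[0,0,0],[0,0,0],[0,0,0],[0,0,0],[0,0,0]],"grip":[1,1,1,1,1,1,1,1,1,1]}'
```

```text
time: 29.82
tool_pos: [0.5418, 0.1283, 0.1112]
tool_rot: [0.0, 0.791, 0.612, 0.0]
contact_force: [-0.5, 1.3, -2.0]
gripper_width: 0.128
time: 30.65
tool_pos: [0.5418, 0.1283, 0.1081]
tool_rot: [0.0, 0.791, 0.612, 0.0]
contact_force: [-0.2, -0.3, -1.6]
gripper_width: 0.123
```

The lid is past the height where its strips would catch on the rim (0.1135) and there is no contact force. I lower the last bit, release and back off.

```bash
python3 -m pendant '{"linear":[[0,0,0.1],[0,0,0.15],[0,0,0.15],[0,0,0.15],[0,0,0.15],[0,0,0.15],[0,0,0.15],[0,0,0.15],[0,0,0.15],[0,0,0.15]],"rotation":[[0,0,0],[0,0,0],[0,0,0],[0,0,0],[0,0,0],[0,0,0],[0,0,0],[0,0,0],[0,0,0],[0,0,0]],"grip":[1,1,1,1,1,1,0.4,0.4,0.4,0.4]}'
python3 -m pendant '{"linear":[[0,0,0],[0,0,-1],[0,0,-3],[0,0,-6],[0,0,-10],[0,0,-13],[0,0,-15],[-2,-3,-15],[-4,-6,-15],[-6,-9,-15]],"rotation":[[0,0,0],[0,0,0],[0,0,0],[0,0,0],[0,0,0],[0,0,0],[0,0,0],[0,0,0],[0,0,0],[0,0,0]],"grip":[0.4,0.4,0.4,0.4,0.4,0.4,0.4,0.4,0.4,0.4]}'
python3 -m pendant '{"linear":[[-4,0,0],[-8,0,0],[-12,0,0],[-15,0,0],[-15,0,0],[-15,0,0],[-15,0,0],[-15,0,0],[-15,0,0],[-15,0,0]],"rotation":[[0,0,0],[0,0,0],[0,0,0],[0,0,0],[0,0,0],[0,0,0],[0,0,0],[0,0,0],[0,0,0],[0,0,0]],"grip":[0.4,0.4,0.4,0.4,0.4,0.4,0.4,0.4,0.4,0.4]}'
python3 - <<'E'
from h import *
f=manip.grab_frame("wrist"); a=manip.grab_frame("scene"); a=cv2.resize(a[190:310,170:330],None,fx=3.33,fy=3.33,interpolation=2)[:400]
cv2.imwrite("pics/fin.png",np.hstack([cv2.resize(f[60:340,150:600],(640,400))[:, 240:],a[:,:390]])[...,::-1]); cv2.imwrite("pics/finw.png",f[...,::-1])
E
```

```text
time: 31.48
tool_pos: [0.5416, 0.1283, 0.1063]
tool_rot: [-0.0, 0.791, 0.612, -0.0]
contact_force: [-0.0, 0.1, 0.6]
gripper_width: 0.599
time: 32.32
tool_pos: [0.4388, 0.0925, 0.2578]
tool_rot: [0.0, 0.791, 0.612, 0.0]
contact_force: [-0.6, -0.4, 0.8]
gripper_width: 0.6
time: 33.15
tool_pos: [0.4022, -0.0516, 0.2566]
tool_rot: [-0.0, 0.79, 0.613, -0.0]
contact_force: [0.2, 0.3, -0.1]
gripper_width: 0.598
```

View pics/fin.png

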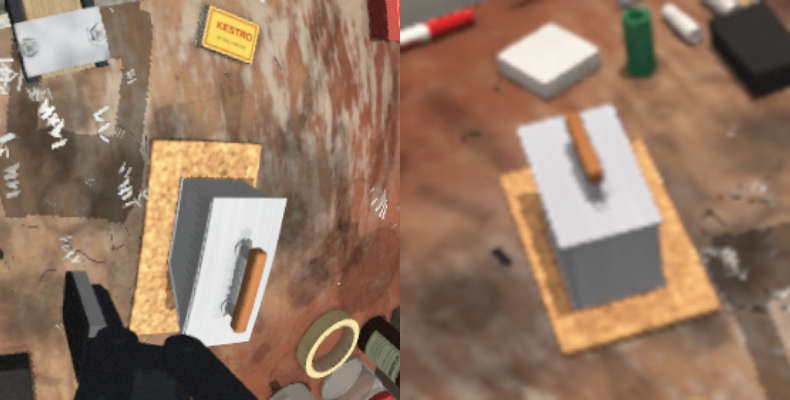

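The final picture shows the lid sitting level on the tub at (240,270) on the left and (590,180) on the right. The tub stands on the mat, and the matchbox and wax tube are in place. I hand the job in.

```bash
python3 -c "
from plant import manip; print(manip.job_done(), manip.state()['time'])"
```

```text
the job is handed in; nothing more can be done
the job is handed in; nothing more can be done
```

The job is done and handed in, at about 33 s of the 72 s allowed. I laid the lid on the bench and tipped the tub 98° over the tray. Then I stood the empty tub back on its mat and put the lid back on.

- **Punches:** all three lay inside the tray in the top picture. The tub looked empty, and the measured weight fell to about 2.9 N, which matches the empty tub.
- **Tub:** it went back within about a millimetre of where it started, by the wrist camera.
- **Lid:** it sits level on the tub. The gripper went below the height where the lid's strips would have caught on the rim, with no contact force until the last bit.
- **Other things:** in the last picture the wax tube and matchbox had not visibly moved. I did not look at the sanding stick again after the lid went back on; it had not moved in the picture taken before that.

The highest force I read at the wrist was about 5 N. No check failed. The largest disagreement was about 4 mm sideways between two estimates of the tub and lid position, which is within the lid's 5 mm play.

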